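Check the folding stay of the sample chamber lid

ROBOT

A 6-joint arm with a two-finger parallel gripper is mounted at the origin on the work surface. World frame = base frame: x ahead of the robot, y to its left, z up, the work surface at z = 0. Lengths are in m, angles in rad, forces in N, time in s.
With the tool pointing down it reaches from about 0.35 to 0.95 m from the base axis. Payload 17.4 kg.
Tool frame: the origin (TCP) lies between the finger pads; the fingertips stand 25 mm ahead of it and the grasp point (between the pads) lies 6 mm ahead of it (tcp_to_tips is the distance from the TCP to the fingertips, in m); x points along the fingers, y is the direction in which the jaws open and shut, and the axes are right-handed (so a half turn about x gives the same grasp; the last joint's range is limited). The gripper opens to 93 mm and grips with 3 to 60 N. Pads are 15 mm wide; open, the fingers measure 128 mm over their backs; the gripper's body (75 mm by 188 mm) begins 65 mm behind the grasp point.
Start: joints at [-1.194, 0.116, 1.442, -0, 1.584, -0.038], TCP at [0.272, -0.618, 0.244] pointing down, gripper open.
Joint ranges: [-2.83, 2.83], [-0.83, 2.19], [0.07, 2.5], [-1.14, 4.28], [0.01, 3], [-2.97, 2.97]. Speed limits (rad/s): [1.89, 1.89, 2.22, 3.14, 3.14, 3.14].

INTERFACE

Orientations are given as [roll, pitch, yaw] about the fixed x, y, z axes, in that order (R = Rz(yaw) Ry(pitch) Rx(roll)).
In Python, from workcell import * gives the robot as it stands.
- The arm moves only by the shell command python3 -m pendant 'ROWS' [FORCE]. ROWS is text: rows parted by semicolons, each of 7 numbers parted by spaces: the opening, from 0 (shut) to 1 (fully open), then the shift along the tool's x, y, z in mm, then the turn, a rotation vector about the tool's x, y, z in rad. A call has 1 to 8 rows; each row shifts and turns the pose as measured when the row begins, along the tool's axes as they then stand; what a row does not reach is not made up. A row lasts 1/10 s, in which the tool goes at most 50 mm and 8.59 degrees, less where a joint would pass 70% of its speed; a pose out of reach is approached as far as the arm can. A call with a gripper value outside its range is refused whole. The fingers move at their own pace and stop on an object; FORCE is the grip in N (left out, the last holds). Time passes only in rows, so rows that do not move let the fingers close. It gives the time, the measured TCP pose, the force and the opening at its end, in the units of the state.
- get_obs(): the state, without advancing time (a new reading comes with each control period).
- snapshot(name): name is "scene" or "top" or "wrist"; returns the picture (400x640x3 uint8, red, green, blue); there is no depth.
- camera_model(name): a dict with "mtx" (3x3 intrinsics, pixels), "R" (3x3) and "t" (3): a world point X has camera coordinates R X + t; the wrist camera has in their place "hand_eye" (4x4, takes a point from camera to tool coordinates, whose origin is the TCP and whose axes are the tool frame's). Camera axes: x right, y down, z forward; pixel columns grow to the right and rows downward; lengths in m; the calibration is good to about 2 mm. A picture is of the moment at which its call begins: read the wrist's pose just before it. camera_model takes no time and is no camera call.
- sign_off(): hands the job in, once; it reports no verdict.
Trained networks look in the newest picture that a camera, given by its name, has taken for a name from the list of things; names that differ only in an ending like _2 or _b are one class to them, and where a whole thing is asked for, a point or a joint stands for the part that bears it (a point fixed in the world has none). Each returns a list of dicts, best first, with "score" (0 to 1); they miss things now and then, are a little off and sometimes report something else, mostly with a low value. They report only what shows in the picture. A call takes as long as a camera call.
- silhouettes(camera, target): "mask" (400x640 bool, what is visible of it) and "centre" ([row, column] in pixels, amid what is visible of it).
The state is a dict: "time": time; "joint_pos": joint angles; "joint_vel": joint speeds; "tau": joint torques, N m; "position": TCP position; "eef_rot": TCP orientation; "contact_force": force on the tool from outside, world axes, zero at the start; "torque": the same for the moment, N m; "width": finger opening in m.
Only numpy, scipy, OpenCV 4.12 (cv2) and the standard library are available. Lean on these libraries where they do the work, as an engineer would, in place of code of your own. Each camera call takes 0.05 s, during which the arm holds its last target. There are 200 camera calls.

TASK

Check the lid stay of the sample chamber before the next measurement. Raise the chamber's lid until the folding stay at its side locks, then let go and keep clear for a second so that it stands open by itself; then press the stay's paddle down so that its knee folds, and see that the lid comes down fully shut.

Things in the scene. Friction and masses are not known exactly. Their poses are not given: they have to be found in the camera images.
- chamber: Sample chamber: fixed white box 260 (x) by 220 (y) by 115 mm high, display and two knobs in front, white lid, folding steel stay on its +y side. (The white box without a stay is a bystander.) Origin: centre of underside; x from front (robot side) to back, y left, z up. Hinge line along y at x 120, z 115 mm. Stay: two 101 mm links; the lower turns about a pin at x -100, z 90 mm.
- lid (a joint): Lid angle in rad: 0 shut, grows as it opens. Soft-close lid, 220 mm deep, 12 thick, 0.6 kg: raising takes 5 to 12 N at the handle. At 1.05 the stay is straight and stops the lid. Raised to 1.0 or more, a light spring carries the knee over centre, and the lid stands locked at 1.03 when let go; let go lower, it sinks shut in about 3 s. Folding the knee first lifts it slightly.
- handle (a point): Centre of the lid's bar handle: round steel bar 12 mm thick, 110 mm long, parallel to the hinge (chamber y), on two end posts, its axis 45 mm above the lid's top near its front edge. Lid shut, it lies 200 mm in front of the hinge line and 57 mm above it; it swings about the hinge line with the lid and can turn between the fingers.
- paddle (a point): Centre of the upper face of the stay's release paddle: aluminium plate 52 mm (along the lower link) by 76 mm (chamber y), sticking out beside the chamber at y 158 mm, 74 mm up the link from its pin. Locked, it slopes up to the back at 38 degrees above the rim. Pressed straight down 50 mm (about 4 N) the knee folds and the lid sinks shut by itself; after 25 mm or less it springs back.

How it is judged:
By the outcome, as a careful person would: the job done as asked, in the order asked, and still so for the second after the job is handed in, with the robot touching nothing.
It also fails if it takes over 51 s, if anything falls off the work surface, if the arm or the gripper's body presses on something with over 40 N, if the wrist force passes 120 N, or if a joint passes its speed limit or range.

## Working session

There is one attempt and no reset: what is moved stays moved. The work goes in short steps, Python scripts to look and compute and a shell command to move; the robot and the scene stay as the last step left them, time stands still between calls to the robot, and variables do not carry over. Pictures are saved under pics/ and viewed, about 8 in all and at most 12, crops included, and the job is handed in when it is done.

```bash
ls; mkdir -p pics
python3 - <<'E'
from workcell import *
import cv2,numpy as np
o=get_obs();print(o)
for n in("scene","top"):
    im=snapshot(n);cv2.imwrite(f"pics/{n}0.png",im[...,::-1])
    m=camera_model(n);print(n,m)
    for t in("chamber","handle","paddle","lid"):
        print(t,[(round(float(d["score"]),2),[round(float(c)) for c in d["centre"]],int(d["mask"].sum())) for d in silhouettes(n,t)][:4])
print(camera_model("wrist"), get_obs()["time"])
a=cv2.imread("pics/scene0.png");b=cv2.imread("pics/top0.png");cv2.imwrite("pics/both0.png",cv2.resize(np.vstack([a,b]),(480,600)))
E
```

```text
pics
{'time': 0.0, 'joint_pos': array([-1.19377931e+00,  1.16517102e-01,  1.44227897e+00,  9.53930175e-07,
        1.58397897e+00, -3.78099197e-02]), 'joint_vel': array([ 5.93261408e-04, -9.42803361e-05,  3.08396118e-04, -3.42181240e-04,
        2.68070371e-03,  9.64561388e-04]), 'tau': array([ 1.28357093e-03, -7.21242499e+01, -6.22613168e+01,  7.79674994e-02,
        2.37953587e-02, -1.66604091e-04]), 'position': array([ 0.27196886, -0.61759673,  0.24287567]), 'eef_rot': array([-1.60941297,  1.56961394,  1.94700663]), 'contact_force': array([-0.33870795,  0.33419488,  1.06069864]), 'torque': array([-0.00021337,  0.02628413, -0.01960881]), 'width': 0.09299400139371229}
scene {'mtx': array([[395.95995705,   0.        , 316.77180302],
       [  0.        , 395.95995705, 196.76180547],
       [  0.        ,   0.        ,   1.        ]]), 'R': array([[-0.18866807,  0.98203951,  0.00166087],
       [ 0.52973353,  0.10319546, -0.84186287],
       [-0.82691399, -0.15795282, -0.53968894]]), 't': array([ 0.04972007, -0.20060062,  1.49597329])}
chamber [(0.94, [230, 382], 11145)]
handle [(0.61
[... 405 characters left out ...]
: array([0.0609136 , 0.55101941, 1.10566639])}
chamber [(0.73, [179, 263], 9042)]
handle [(0.87, [172, 263], 6768)]
paddle [(0.69, [193, 211], 330)]
lid [(0.58, [173, 263], 6699)]
{'mtx': array([[280.02060334,   0.        , 317.84380823],
       [  0.        , 280.02060334, 200.0786059 ],
       [  0.        ,   0.        ,   1.        ]]), 'hand_eye': array([[ 4.14341096e-05, -2.88705957e-01,  9.57417813e-01,
        -1.40448192e-01],
       [ 9.99999969e-01,  2.46646294e-04,  3.10983834e-05,
         7.14214436e-04],
       [-2.45121844e-04,  9.57417782e-01,  2.88705959e-01,
        -7.98630787e-02],
       [ 0.00000000e+00,  0.00000000e+00,  0.00000000e+00,
         1.00000000e+00]])} 0.5
```

View pics/scene0.png

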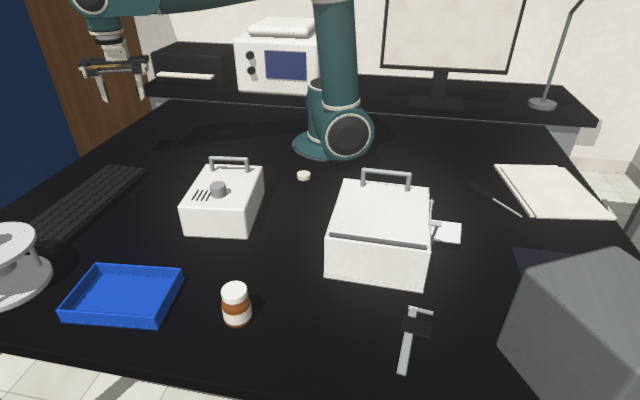

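View pics/top0.png

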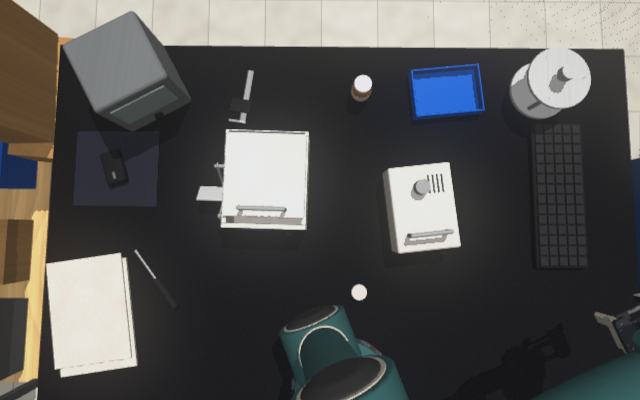

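The scene view shows the chamber with stay at (380,230) and its paddle at (445,232). In the top view the lid is at about (265,175), the handle bar at (237–285,210) and the paddle at (210,193). I'll enlarge both for exact points.

Run:
```python
import cv2,numpy as np
a=cv2.imread("pics/scene0.png")[155:295,315:475];b=cv2.imread("pics/top0.png")[115:243,185:325]
a=cv2.resize(a,(400,350),interpolation=3);b=cv2.resize(b,(383,350),interpolation=3)
a=cv2.resize(cv2.imread("pics/scene0.png")[160:290,320:470],(600,520),interpolation=2)
b=cv2.resize(cv2.imread("pics/top0.png")[120:240,190:315],(625,600),interpolation=2)
for im,x0,y0,s in((a,320,160,4),(b,190,120,5)):
    for k in range(0,600,10*s):
        cv2.putText(im,str(x0+k//s),(k,8),0,.3,(0,255,255));cv2.putText(im,str(y0+k//s),(0,k+4),0,.3,(0,255,255))
        cv2.line(im,(k,0),(k,im.shape[0]),(0,160,160),1) ; cv2.line(im,(0,k),(im.shape[1],k),(0,160,160),1)
cv2.imwrite("pics/a1.png",a);cv2.imwrite("pics/b1.png",b)
```

```text
(no output)
```

View pics/a1.png

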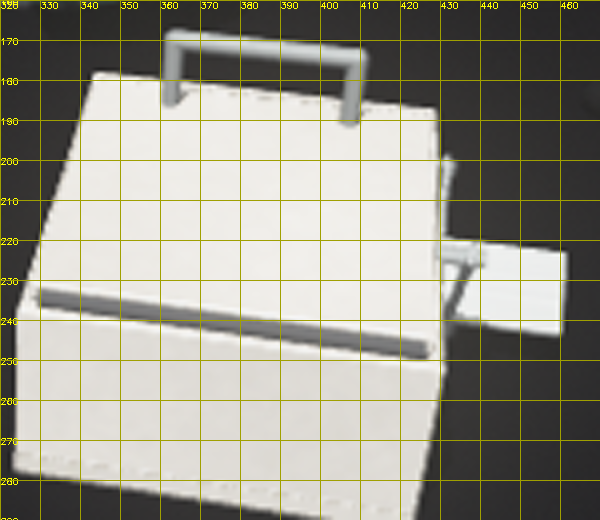

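View pics/b1.png

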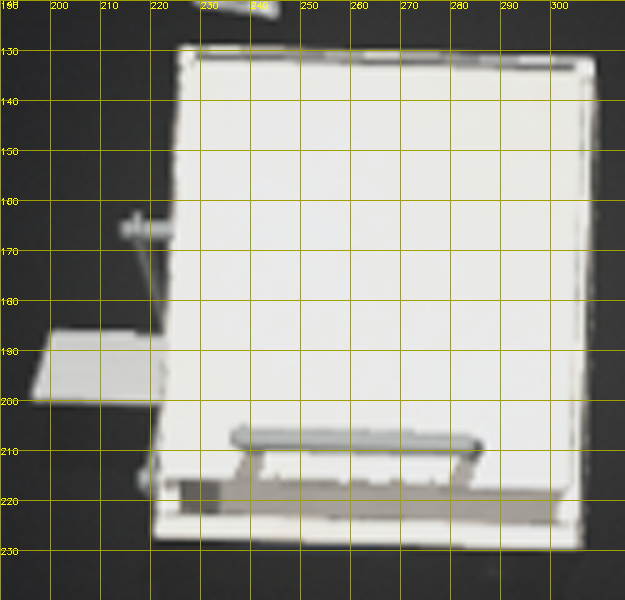

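```bash
cat > h.py <<'E'
import numpy as np, json
from scipy.spatial.transform import Rotation as Ro
def proj(m,X):
    c=X@m["R"].T+m["t"];p=c@m["mtx"].T;return p[:,:2]/p[:,2:]
def W(p,P):
    x,y,a=p;P=np.atleast_2d(P);c,s=np.cos(a),np.sin(a)
    return np.c_[x+c*P[:,0]-s*P[:,1],y+s*P[:,0]+c*P[:,1],P[:,2]]
def lidpt(th,dx=.2,dz=.057): # handle in chamber coords; lid angle th
    r=np.hypot(dx,dz);a=np.arctan2(dz,dx)+th
    return np.array([.12-r*np.cos(a),0,.115+r*np.sin(a)])
def tool(o):
    return Ro.from_euler("xyz",o["eef_rot"]).as_matrix()
E
python3 - <<'E'
from workcell import *
from h import *
from scipy.optimize import least_squares
T,S=camera_model("top"),camera_model("scene")
PT=np.array([[-.08,.058,.172],[-.08,-.058,.172],[.13,.11,.115],[.13,-.11,.115],[-.13,.11,.115],[-.13,-.11,.115]])
uT=np.array([[236.5,207.5],[286,209.3],[225.5,129],[309,131.5],[220.5,227.5],[306,229.5]])
PS=np.array([[-.08,-.058,.172],[-.08,.058,.172],[.13,-.11,.115],[.13,.11,.115],[.13,-.11,0]])
uS=np.array([[362,170],[410.5,174],[323.5,238],[431,251],[323,277]])
f=lambda p:np.r_[(proj(T,W(p,PT))-uT).ravel(),(proj(S,W(p,PS))-uS).ravel()]
r=least_squares(f,[.6,.15,0],loss="soft_l1");print(r.x);print(f(r.x).reshape(-1,2).round(1))
np.save("pose.npy",r.x)
p=r.x;print("handle shut",W(p,lidpt(0)),"open1.03",W(p,lidpt(1.03)),W(p,lidpt(1.05)))
a=np.radians(38);q=np.array([-.1+.074*np.cos(a),.158,.09+.074*np.sin(a)]);print("paddle locked approx",W(p,q))
o=get_obs();print(tool(o).round(3),o["position"])
E
```

```text
[ 0.57613909  0.21212308 -0.02154216]
[[ 0.7  0.2]
 [-1.7 -0.3]
 [ 0.1  0. ]
 [-0.4 -0.1]
 [ 0.2 -0. ]
 [-0.4  0.3]
 [-0.4 -0.7]
 [-0.6  0.3]
 [ 0.2 -0.7]
 [-0.1  0.8]
 [ 0.2  0.2]]
handle shut [[0.49615765 0.21384632 0.172     ]] open1.03 [[0.64202607 0.21070351 0.31580447]] [[0.64605178 0.21061678 0.31684619]]
paddle locked approx [[0.53786495 0.37098438 0.13555895]]
[[-0.     0.403 -0.915]
 [ 0.    -0.915 -0.403]
 [-1.    -0.    -0.   ]] [ 0.27202339 -0.61775438  0.24360146]
```

```bash
python3 -m pendant '0.4 -10 -35 -28 0 0 0;0.4 -10 -37 -30 0 0 0;0.4 -10 -37 -30 0 0 0;0.4 -10 -37 -30 0 0 0;0.4 -10 -37 -30 0 0 0;0.4 -10 -37 -30 0 0 0;0.4 0 -37 -30 0 0 0;0.4 0 -37 -30 0 0 0' 30
python3 -m pendant '0.4 0 -37 -30 0 0 0;0.4 0 -37 -30 0 0 0;0.4 0 -37 -30 0 0 0;0.4 0 -37 -30 0 0 0;0.4 0 -37 -30 0 0 0;0.4 0 -37 -30 0 0 0;0.4 0 -20 -15 0 0 0;0.4 0 0 0 0 0 0'
python3 -m pendant '0.4 0 0 0 -0.14 0 0;0.4 0 0 0 -0.14 0 0;0.4 0 0 0 -0.14 0 0;0.4 0 0 0 -0.14 0 0;0.4 0 0 0 -0.14 0 0;0.4 0 0 0 -0.14 0 0;0.4 0 0 0 -0.14 0 0;0.4 0 0 0 -0.14 0 0'
cat > st.py <<'E'
# where the tool is, and the shift (tool axes, mm) to a target point in the chamber frame for the grasp point / tips
from workcell import *
from h import *
import sys
p=np.load("pose.npy");o=get_obs();R=tool(o)
def shift(Pc,ahead): return ((W(p,Pc)[0]-o["position"])@R-np.array([ahead,0,0]))*1000
if __name__=="__main__":
    print(round(o["time"],2),"pos",o["position"].round(4),"F",o["contact_force"].round(1),"w",round(o["width"],4),"j",o["joint_pos"].round(2));print(R.round(3))
    x=R.T@np.array([np.cos(p[2]),np.sin(p[2]),0]); print("turn about x for y||chamber x:",round(float(np.arctan2(x[2],x[1])),3), "rotvec to point down:",np.cross([1,0,0],R.T@[0,0,-1]).round(3))
    for th in map(float,sys.argv[1:]): print(th,shift(lidpt(th),6).round(1))
    g=W((0,0,0),(R@[.006,0,0]+o["position"]))[0]-[p[0],p[1],0];c,s=np.cos(p[2]),np.sin(p[2]);g=[c*g[0]+s*g[1],-s*g[0]+c*g[1],g[2]]
    print("grasp pt chamber",np.round(g,4),"lid angle if held",round(float(np.arctan2(g[2]-.115,.12-g[0])-np.arctan2(.057,.2)),3),"r",round(float(np.hypot(g[2]-.115,.12-g[0])),4))
E
python3 st.py 0
```

```text
time: 1.3
position: [0.3717, -0.2448, 0.304]
eef_rot: [-2.12, 1.568, 1.429]
contact_force: [1.0, 0.9, 0.9]
width: 0.0382
time: 2.1
position: [0.4549, 0.0722, 0.3072]
eef_rot: [2.974, 1.563, 0.244]
contact_force: [0.1, -0.1, -0.1]
width: 0.0371
time: 2.9
position: [0.4539, 0.0682, 0.3081]
eef_rot: [1.633, 1.562, 0.064]
contact_force: [0.2, 0.3, 0.2]
width: 0.0371
2.9 pos [0.4539 0.0682 0.3081] F [0.2 0.3 0.2] w 0.0371 j [ 0.09 -0.38  1.79 -0.    1.73  0.09]
[[ 0.009  1.     0.001]
 [ 0.001  0.001 -1.   ]
 [-1.     0.009 -0.001]]
turn about x for y||chamber x: 0.023 rotvec to point down: [ 0.    -0.001 -0.009]
0.0 [-5863.5    41.3  -145.5]
grasp pt chamber [-0.119  -0.1465  0.3021] lid angle if held 0.386 r 0.3035
```

```bash
sed -i 's/-np.array(\[ahead,0,0\]))\*1000/)*1000-np.array([ahead,0,0])/' st.py
python3 -m pendant '0.4 0 13 -44 0.023 0 -0.009;0.4 0 14 -48 0 0 0;0.4 0 14 -48 0 0 0;0.4 0 0 -5 0 0 0;0.4 30 0 0 0 0 0;0.4 20 0 0 0 0 0;0.4 0 0 0 0 0 0'
python3 st.py 0
```

```text
time: 3.6
position: [0.4984, 0.2118, 0.2586]
eef_rot: [1.491, 1.567, -0.096]
contact_force: [0.1, 0.7, 0.1]
width: 0.0374
3.6 pos [0.4984 0.2118 0.2586] F [0.1 0.7 0.1] w 0.0374 j [ 0.36 -0.18  1.71 -0.    1.61  0.37]
[[ 0.004  1.    -0.017]
 [-0.    -0.017 -1.   ]
 [-1.     0.004  0.   ]]
turn about x for y||chamber x: 0.005 rotvec to point down: [ 0.     0.    -0.004]
0.0 [80.6 -2.6 -2.1]
grasp pt chamber [-0.0777 -0.002   0.2526] lid angle if held 0.33 r 0.2408
```

```bash
python3 -m pendant '0.4 30 -2 -2 0 0 -0.004;0.4 30 0 0 0 0 0;0.4 16 0 0 0 0 0;0.4 4 0 0 0 0 0'
python3 st.py 0
python3 -m pendant '0 0 0 0 0 0 0;0 0 0 0 0 0 0;0 0 0 0 0 0 0;0 0 0 0 0 0 0;0 0 0 0 0 0 0' 30
python3 st.py 0 0.1 0.2
python3 - <<'E'
from workcell import *
import cv2,numpy as np
a=snapshot("scene")[130:300,290:490];b=snapshot("wrist")
cv2.imwrite("pics/g2.png",np.vstack([cv2.resize(a,(400,340)),cv2.resize(b,(400,250))])[...,::-1])
E
```

```text
time: 4.0
position: [0.498, 0.2109, 0.1815]
eef_rot: [1.796, 1.566, 0.206]
contact_force: [-0.7, -0.7, 0.2]
width: 0.0371
4.0 pos [0.498  0.2109 0.1815] F [-0.7 -0.7  0.2] w 0.0371 j [ 0.35 -0.16  1.81 -0.    1.48  0.37]
[[ 0.005  1.    -0.019]
 [ 0.001 -0.019 -1.   ]
 [-1.     0.005 -0.001]]
turn about x for y||chamber x: 0.002 rotvec to point down: [ 0.    -0.001 -0.005]
0.0 [ 3.5 -1.9 -2.9]
grasp pt chamber [-0.0781 -0.0029  0.1755] lid angle if held 0.019 r 0.2071
time: 4.5
position: [0.4977, 0.2105, 0.1859]
eef_rot: [2.032, 1.566, 0.441]
contact_force: [8.6, 0.3, -6.2]
width: 0.0111
4.5 pos [0.4977 0.2105 0.1859] F [ 8.6  0.3 -6.2] w 0.0111 j [ 0.35 -0.16  1.81  0.    1.49  0.37]
[[ 0.004  1.    -0.02 ]
 [ 0.002 -0.02  -1.   ]
 [-1.     0.004 -0.002]]
turn about x for y||chamber x: 0.002 rotvec to point down: [ 0.    -0.002 -0.004]
0.0 [ 7.9 -1.7 -3.3]
0.1 [-11.7   5.1  -3.3]
0.2 [-30.6  13.8  -3.3]
grasp pt chamber [-0.0784 -0.0033  0.1799] lid angle if held 0.039 r 0.2087
```

View pics/g2.png

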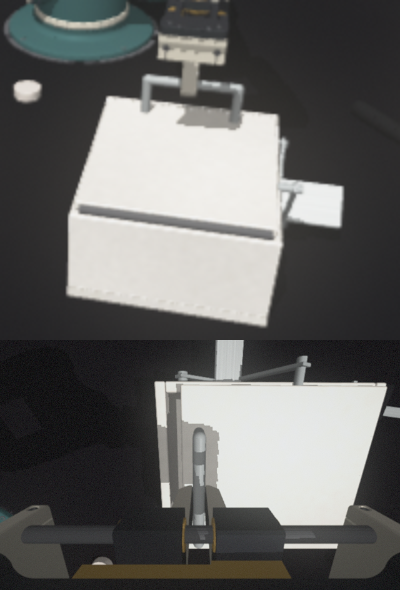

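The scene shows the fingers closed on the middle of the handle bar (about (190,85) in the crop), clear of the posts. Now I'll raise it along the arc.

```bash
python3 -m pendant '0 -19 7 0 0 0 0;0 -19 9 0 0 0 0;0 -17 11 0 0 0 0;0 -16 13 0 0 0 0;0 -15 14 0 0 0 0' 45
python3 st.py 0.5 0.6 0.7 0.8 0.9
```

```text
time: 5.1
position: [0.545, 0.2094, 0.2713]
eef_rot: [-1.499, 1.552, -3.087]
contact_force: [-11.2, -4.0, 0.5]
width: 0.0108
5.1 pos [0.545  0.2094 0.2713] F [-11.2  -4.    0.5] w 0.0108 j [ 0.32 -0.08  1.59  0.01  1.64  0.34]
[[-0.019  1.    -0.017]
 [-0.001 -0.017 -1.   ]
 [-1.    -0.019  0.001]]
turn about x for y||chamber x: 0.004 rotvec to point down: [-0.     0.001  0.019]
0.5 [ 4.4  3.1 -3.4]
0.6 [-10.   18.1  -3.3]
0.7 [-22.8  34.5  -3.2]
0.8 [-33.8  52.1  -3.1]
0.9 [-43.1  70.7  -3. ]
grasp pt chamber [-0.0312 -0.0034  0.2653] lid angle if held 0.505 r 0.2132
```

```bash
python3 -m pendant '0 -13 17 0 0 0 0;0 -13 17 0 0 0 0;0 -11 18 0 0 0 0;0 -9 19 0 0 0 0;0 0 1 0 0 0 0'
python3 st.py 0.9 0.95 1.0 1.05 1.06
```

```text
time: 5.6
position: [0.6166, 0.2075, 0.3243]
eef_rot: [-1.474, 1.544, -3.061]
contact_force: [-1.2, -0.1, -0.0]
width: 0.0109
5.6 pos [0.6166 0.2075 0.3243] F [-1.2 -0.1 -0. ] w 0.0109 j [0.28 0.07 1.36 0.01 1.74 0.3 ]
[[-0.027  0.999 -0.016]
 [-0.002 -0.016 -1.   ]
 [-1.    -0.027  0.003]]
turn about x for y||chamber x: 0.005 rotvec to point down: [-0.     0.003  0.027]
0.9 [11.2  0.2 -3.8]
0.95 [ 7.2  9.8 -3.8]
1.0 [ 3.7 19.6 -3.7]
1.05 [ 0.6 29.5 -3.6]
1.06 [ 0.1 31.5 -3.6]
grasp pt chamber [ 0.0404 -0.0038  0.3183] lid angle if held 0.92 r 0.2183
```

```bash
python3 -m pendant '0 -3 12 0 0 0 0;0 -2 11 0 0 0 0;0 -1 8 0 0 0 0;0 0 2 0 0 0 0;0 0 2 0 0 0 0' 55
python3 st.py 1.0 1.03 1.05 1.06
python3 - <<'E'
from workcell import *
import cv2,numpy as np
a=snapshot("scene")[80:300,290:490];b=snapshot("wrist")
cv2.imwrite("pics/g3.png",np.vstack([cv2.resize(a,(500,550))])[...,::-1])
E
```

```text
time: 6.1
position: [0.6482, 0.2066, 0.334]
eef_rot: [-1.467, 1.54, -3.054]
contact_force: [-15.6, -2.4, 3.5]
width: 0.0108
6.1 pos [0.6482 0.2066 0.334 ] F [-15.6  -2.4   3.5] w 0.0108 j [0.27 0.14 1.27 0.01 1.76 0.29]
[[-0.031  0.999 -0.016]
 [-0.003 -0.016 -1.   ]
 [-1.    -0.031  0.003]]
turn about x for y||chamber x: 0.006 rotvec to point down: [-0.     0.003  0.031]
1.0 [ 14.3 -11.6  -4.1]
1.03 [12.4 -5.7 -4.1]
1.05 [11.2 -1.7 -4. ]
1.06 [10.6  0.3 -4. ]
grasp pt chamber [ 0.072 -0.004  0.328] lid angle if held 1.071 r 0.2183
```

View pics/g3.png

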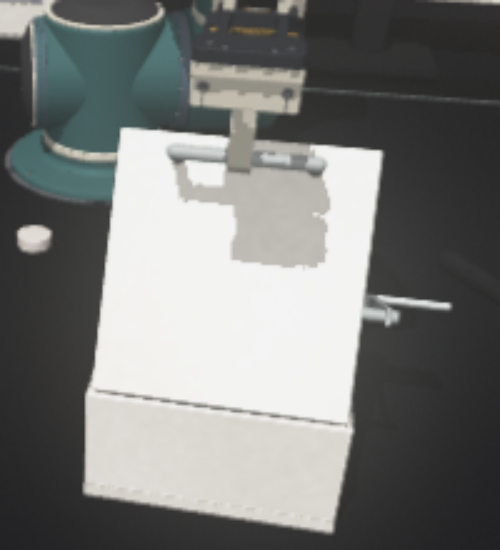

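The lid is up, the fingers are at the bar, and the −15.6 N along x shows it against its stop. I'll release with a small opening and back off upwards.

```bash
python3 -m pendant '0 0 0 0 0 0 0;0.36 0 0 0 0 0 0;0.36 0 0 0 0 0 0;0.36 0 0 0 0 0 0'
python3 st.py 1.03 1.05
```

```text
time: 6.6
position: [0.645, 0.207, 0.3332]
eef_rot: [-1.46, 1.536, -3.046]
contact_force: [0.6, 0.3, -0.2]
width: 0.0298
6.6 pos [0.645  0.207  0.3332] F [ 0.6  0.3 -0.2] w 0.0298 j [0.27 0.13 1.28 0.01 1.76 0.29]
[[-0.035  0.999 -0.015]
 [-0.003 -0.015 -1.   ]
 [-0.999 -0.035  0.004]]
turn about x for y||chamber x: 0.007 rotvec to point down: [-0.     0.004  0.035]
1.03 [11.5 -2.4 -3.7]
1.05 [10.3  1.6 -3.7]
grasp pt chamber [ 0.0688 -0.0037  0.3272] lid angle if held 1.056 r 0.2183
```

```bash
python3 -m pendant '0.36 -10 0 0 0 0 0;0.36 -35 0 0 0 0 0;0.36 -40 0 0 0 0 0;0.36 -30 0 0 0 0 0.03;0 0 -15 -40 0 0 0;0 0 -25 -40 0 0 0;0 0 -25 -40 0 0 0;0 0 -25 -30 0 0 0'
cat >> st.py <<'E'
    for z in(.25,.1356,.08): print("tips to paddle xy at z",z,shift([-.045,.172,z],25).round(1))
E
python3 st.py
python3 - <<'E'
from workcell import *
from h import *
import cv2
p=np.load("pose.npy")
for n in("scene","top"):
    im=snapshot(n)[...,::-1].copy();cv2.imwrite(f"pics/{n}4.png",im)
    for t in("paddle","lid"):
        print(n,t,[(round(float(d["score"]),2),[round(float(c)) for c in d["centre"]]) for d in silhouettes(n,t)][:2])
    m=camera_model(n);a=np.radians(38)
    for q in([-.1+.074*np.cos(a),.158,.09+.074*np.sin(a)],[-.1+.1*np.cos(a),.196,.09+.1*np.sin(a)],[-.1+.048*np.cos(a),.196,.09+.048*np.sin(a)],lidpt(1.03)):
        u=proj(m,W(p,q))[0];print(u.round(1));cv2.circle(im,tuple(int(v) for v in u.round()),1,(0,0,255),-1)
    cv2.imwrite(f"pics/m{n}.png",im)
a=cv2.imread("pics/mscene.png")[90:300,300:480];b=cv2.imread("pics/mtop.png")[90:250,180:330]
cv2.imwrite("pics/m4.png",np.hstack([cv2.resize(a,(400,466)),cv2.resize(b,(400,466))]))
E
```

```text
time: 7.4
position: [0.561, 0.3595, 0.4576]
eef_rot: [0.763, 1.568, -0.831]
contact_force: [-0.2, 0.5, 0.3]
width: 0.0062
7.4 pos [0.561  0.3595 0.4576] F [-0.2  0.5  0.3] w 0.0062 j [ 0.53  0.12  1.09 -0.    1.93  0.55]
[[ 0.002  1.    -0.022]
 [-0.002 -0.022 -1.   ]
 [-1.     0.002  0.002]]
turn about x for y||chamber x: -0.001 rotvec to point down: [ 0.     0.002 -0.002]
grasp pt chamber [-0.0183  0.147   0.4516] lid angle if held 0.903 r 0.3639
tips to paddle xy at z 0.25 [182.5 -27.1 -25.3]
tips to paddle xy at z 0.1356 [296.9 -27.3 -25.5]
tips to paddle xy at z 0.08 [352.5 -27.4 -25.6]
scene paddle [(0.71, [198, 446])]
scene lid [(0.77, [186, 384])]
[451.5 200.4]
[471.  201.3]
[466.3 203.3]
[387.5 142.4]
top paddle [(0.66, [190, 202])]
top lid [(0.58, [146, 259])]
[201.7 192.4]
[185.2 183.3]
[188.4 200.3]
[253.8 136.8]
```

View pics/m4.png

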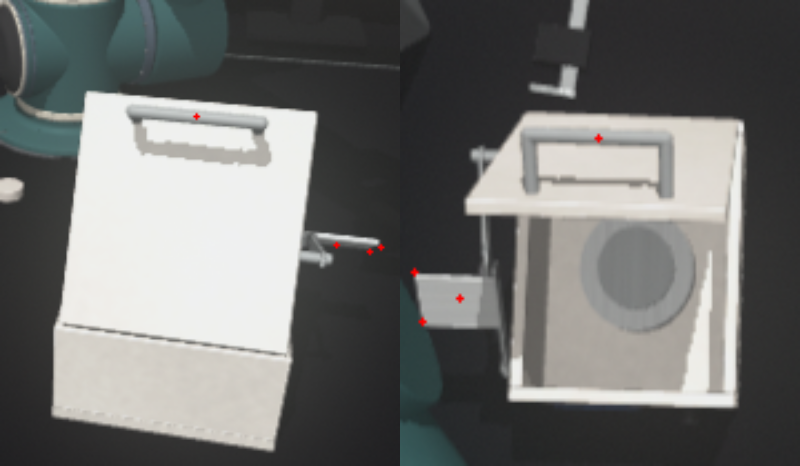

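The lid stands by itself and the predicted handle and paddle points lie on the picture. The pose holds and the stay is locked. I'll wait, staying clear, then go above the paddle.

```bash
python3 -m pendant '0 0 -27 -25 0 0 0;0 0 0 0 0 0 0;0 0 0 0 0 0 0;0 0 0 0 0 0 0;0 0 0 0 0 0 0;0 0 0 0 0 0 0;0 0 0 0 0 0 0;0 0 0 0 0 0 0'
python3 -m pendant '0 40 0 0 0 0 0;0 45 0 0 0 0 0;0 45 0 0 0 0 0;0 45 0 0 0 0 0;0 25 0 0 0 0 0;0 0 0 0 0 0 0'
python3 st.py
python3 - <<'E'
from workcell import *
snapshot("top");print([(d["score"],d["centre"]) for d in silhouettes("top","lid")][:1])
E
```

```text
time: 8.5
position: [0.5406, 0.3777, 0.4567]
eef_rot: [0.322, 1.567, -1.281]
contact_force: [0.6, 0.6, -0.2]
width: 0.0001
time: 9.1
position: [0.541, 0.3767, 0.2509]
eef_rot: [1.206, 1.566, -0.397]
contact_force: [0.1, -0.5, -0.9]
width: 0.0005
9.1 pos [0.541  0.3767 0.2509] F [ 0.1 -0.5 -0.9] w 0.0005 j [ 0.57  0.08  1.47 -0.    1.59  0.6 ]
[[ 0.004  0.999 -0.032]
 [-0.002 -0.032 -0.999]
 [-1.     0.004  0.002]]
turn about x for y||chamber x: -0.011 rotvec to point down: [ 0.     0.002 -0.004]
grasp pt chamber [-0.0386  0.1638  0.2449] lid angle if held 0.408 r 0.205
tips to paddle xy at z 0.25 [-24.2  -6.5  -8.1]
tips to paddle xy at z 0.1356 [90.2 -6.9 -8.3]
tips to paddle xy at z 0.08 [145.8  -7.1  -8.4]
[(0.75, [148.7, 257.2])]
```

```bash
python3 -m pendant '0 25 -7 -9 0 0 0;0 30 0 0 0 0 0;0 15 0 0 0 0 0;0 0 0 0 0 0 0'
python3 st.py
python3 -m pendant '0 10 0 0 0 0 0;0 12 2 0 0 0 0;0 14 4 0 0 0 0;0 14 4 0 0 0 0;0 14 3 0 0 0 0;0 14 2 0 0 0 0;0 10 0 0 0 0 0'
python3 st.py
```

```text
time: 9.6
position: [0.5387, 0.3888, 0.1942]
eef_rot: [2.014, 1.55, 0.411]
contact_force: [0.1, -0.3, -0.7]
width: 0.0003
9.6 pos [0.5387 0.3888 0.1942] F [ 0.1 -0.3 -0.7] w 0.0003 j [ 0.59  0.1   1.54 -0.    1.48  0.62]
[[ 0.019  0.999 -0.032]
 [ 0.008 -0.033 -0.999]
 [-1.     0.019 -0.009]]
turn about x for y||chamber x: -0.011 rotvec to point down: [ 0.    -0.009 -0.019]
grasp pt chamber [-0.0411  0.1759  0.1882] lid angle if held 0.149 r 0.177
tips to paddle xy at z 0.25 [-80.9  -2.7   3.4]
tips to paddle xy at z 0.1356 [33.4 -4.8  4.4]
tips to paddle xy at z 0.08 [89.  -5.8  4.9]
time: 10.3
position: [0.5613, 0.3904, 0.1106]
eef_rot: [2.055, 1.537, 0.45]
contact_force: [-5.7, -0.6, 10.9]
width: 0.0002
10.3 pos [0.5613 0.3904 0.1106] F [-5.7 -0.6 10.9] w 0.0002 j [ 0.57  0.18  1.59 -0.    1.34  0.61]
[[ 0.03   0.999 -0.033]
 [ 0.015 -0.034 -0.999]
 [-0.999  0.03  -0.016]]
turn about x for y||chamber x: -0.012 rotvec to point down: [ 0.    -0.016 -0.03 ]
grasp pt chamber [-0.0185  0.178   0.1047] lid angle if held -0.352 r 0.1389
tips to paddle xy at z 0.25 [-165.1  -22.1    4. ]
tips to paddle xy at z 0.1356 [-50.8 -25.5   5.8]
tips to paddle xy at z 0.08 [  4.8 -27.2   6.7]
```

```bash
python3 -m pendant '0 9 -1 0 0 0 0;0 9 -1 0 0 0 0;0 4 0 0 0 0 0;0 0 0 0 0 0 0'
python3 - <<'E'
from workcell import *
import cv2,numpy as np
a=snapshot("scene")[90:300,300:480]
print([(d["score"],d["centre"]) for d in silhouettes("scene","lid")][:1])
b=snapshot("top")[90:250,180:330]
cv2.imwrite("pics/m5.png",np.hstack([cv2.resize(a,(400,466)),cv2.resize(b,(400,466))])[...,::-1])
E
```

```text
time: 10.7
position: [0.5602, 0.3902, 0.0843]
eef_rot: [2.066, 1.541, 0.461]
contact_force: [0.4, -1.3, -0.4]
width: 0.0004
[(0.58, [205.9, 384.6])]
```

View pics/m5.png

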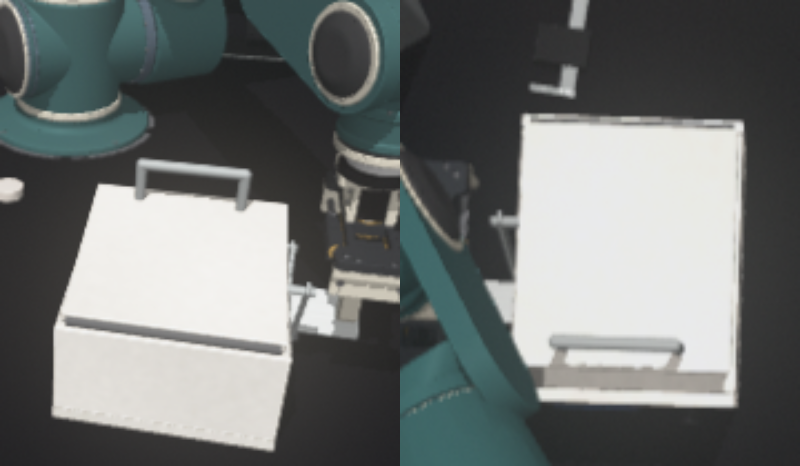

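The lid has come down. The tool is beside or over the lowered paddle with about zero force, so I'll retreat gently.

```bash
python3 -m pendant '0 -6 0 0 0 0 0;0 -8 0 0 0 0 0;0 -10 0 0 0 0 0'
python3 -m pendant '0 -25 0 0 0 0 0;0 -40 0 0 0 0 0;0 -45 0 0 0 0 0;0 -45 0 -20 0 0 0;0 0 0 -40 0 0 0;0 0 0 -45 0 0 0;0 0 0 -45 0 0 0;0 0 0 0 0 0 0'
python3 -m pendant '0 0 0 0 0 0 0;0 0 0 0 0 0 0;0 0 0 0 0 0 0;0 0 0 0 0 0 0;0 0 0 0 0 0 0;0 0 0 0 0 0 0;0 0 0 0 0 0 0;0 0 0 0 0 0 0'
python3 - <<'E'
from workcell import *
from h import *
import cv2
p=np.load("pose.npy")
A=cv2.imread("pics/scene0.png")
out=[]
for n,sl in(("scene",np.s_[150:300,310:480]),("top",np.s_[110:245,190:330])):
    im=snapshot(n)[...,::-1].copy();old=cv2.imread(f"pics/{n}0.png")
    for t in("lid","paddle"):print(n,t,[(round(float(d["score"]),2),[round(float(c)) for c in d["centre"]]) for d in silhouettes(n,t)][:1])
    d=cv2.absdiff(im,old)[sl].max(2);print("changed px",int((d>40).sum()))
    out+=[cv2.resize(im[sl],(400,350))]
cv2.imwrite("pics/m6.png",np.hstack(out))
E
```

```text
time: 11.15
position: [0.5597, 0.3899, 0.1106]
eef_rot: [2.067, 1.54, 0.462]
contact_force: [-0.2, -0.0, 0.7]
width: 0.0001
time: 11.95
position: [0.56, 0.541, 0.2877]
eef_rot: [2.134, 1.528, 0.527]
contact_force: [0.4, 0.8, -0.3]
width: 0.0003
time: 12.75
position: [0.5605, 0.5375, 0.2913]
eef_rot: [2.136, 1.526, 0.526]
contact_force: [0.1, 0.2, 0.0]
width: 0.0003
scene lid [(0.82, [208, 381])]
scene paddle [(0.63, [231, 448])]
changed px 171
top lid [(0.71, [175, 265])]
top paddle [(0.68, [190, 212])]
changed px 0
```

View pics/m6.png

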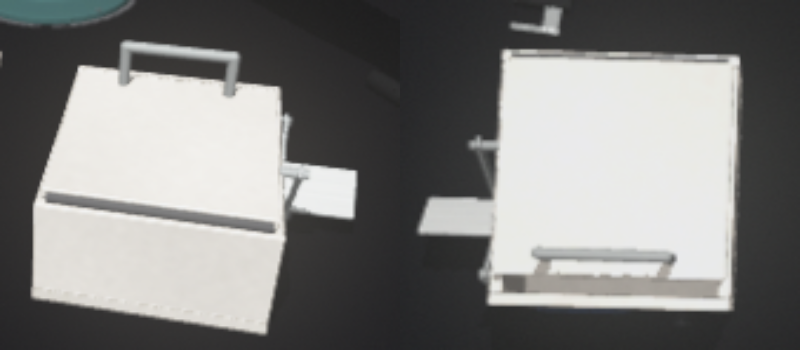

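The lid and stay look just as at the start: in the top view no pixel changed, and the handle, paddle and lid lie at the shut position. The tool is clear with zero force.

```bash
python3 -c "
from workcell import *
print(sign_off())"
```

```text
the job is handed in; nothing more can be done
None
```

The lid stay check is done and handed in at about 13 s. I raised the lid by its handle to the stop, about 1.05 rad, then let go. From about 7 to 9 s the tool was clear, and the lid stood open by itself, with the handle and paddle where the locked stay should put them.

I then pressed the paddle down about 50 mm, at about 11 N when last read. The knee folded and the lid came down shut.

Last checks:
- **Lid shut:** the top view around the chamber shows no pixel changed by more than the threshold from the starting picture. The lid and paddle detections are also back at their starting positions.
- **Robot clear:** the gripper is away from the chamber and its force reading is about zero.
- **Unexplained difference:** 171 pixels changed in the scene view crop. I put these down to the arm or its shadow, since the lid and stay look unchanged there, but I did not trace them.
- **Grip slip:** while lifting, the bar slid a few millimetres towards the fingertips but stayed held.

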